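Gauge the lock housings

ROBOT

A 6-joint arm with a two-finger parallel gripper is mounted at the origin on the work surface. World frame = base frame: x ahead of the robot, y to its left, z up, the work surface at z = 0. Lengths are in m, angles in rad, forces in N, time in s.
With the tool pointing down it reaches from about 0.35 to 0.975 m from the base axis. Payload 4.9 kg.
Tool frame: the origin (TCP) lies at the very end of the fingers, on their centre line; the grasp point (between the pads) lies 19 mm behind it (arm.tcp_to_grasp is the distance from the TCP to the grasp point, in m); y points along the fingers, x is the direction in which the jaws open and shut, and the axes are right-handed (so a half turn about y gives the same grasp; the last joint's range is limited). The gripper opens to 85 mm and grips with 20 to 120 N. Pads are 22 mm wide; open, the fingers measure 114 mm over their backs; the gripper's body (76 mm by 85 mm) begins 54 mm behind the grasp point. The pads swing forward as they close: fully open they stand 13 mm farther back than shut.
Start: joints at [1.13, 0.053, 1.613, -0, 1.476, -0.119], TCP at [0.198, 0.593, 0.231] pointing down, gripper open.
Joint ranges: [-3.01, 3.01], [-1.01, 2.22], [0.06, 2.58], [-1.02, 4.17], [0.09, 2.62], [-3.14, 3.14]. Speed limits (rad/s): [2.57, 2.57, 3.14, 3.14, 3.14, 3.14].

INTERFACE

Orientations are given as a 3x3 rotation matrix whose columns are the frame's x, y, z axes.
In Python, from station import arm, vision gives the robot as it stands.
- The arm moves only by the tool jog_arm, never from a script. Its argument "increments" is a list of rows, each a list of 7 numbers: the shift along the tool's x, y, z in m, then the turn, a rotation vector about the tool's x, y, z in degrees, then the closure, from 0 (fully open) to 1 (shut). In form: [[tx, ty, tz, wx, wy, wz, gripper], ...]. A call has 1 to 8 rows; each row is the pose to reach, as a shift and turn from the pose commanded when the call began, along the tool's axes at that moment; what a row does not reach only later rows make up. A row lasts 1/12 s, in which the tool goes at most 41.7 mm and 7.16 degrees, less where a joint would pass 70% of its speed; a pose out of reach is approached as far as the arm can. A call with a gripper value outside its range is refused whole. The fingers move at their own pace and stop on an object; the grip force is fixed at half the most. Time passes only in rows, so rows that repeat a pose let the fingers close. It gives the time, the measured TCP pose, the force and the opening at its end, in the units of the state.
- arm.get_state(): the state, without advancing time (a new reading comes with each control period).
- vision.camera(name): name is "scene" or "side" or "wrist"; returns a dict with "img" (480x640x3 uint8, red, green, blue), "camera_matrix" (3x3 intrinsics, pixels), "rvec" (rotation vector, rad) and "tvec" (3), from world to camera coordinates, as OpenCV has them; the wrist camera has in their place "tool_from_camera" (4x4, takes a point from camera to tool coordinates, whose origin is the TCP and whose axes are the tool frame's). Camera axes: x right, y down, z forward; pixel columns grow to the right and rows downward; lengths in m; the calibration is good to about 2 mm. A picture is of the moment at which its call begins: read the wrist's pose just before it. There is no depth.
- arm.sign_off(): hands the job in, once; it reports no verdict.
The state is a dict: "t": time; "qpos": joint angles; "dq": joint speeds; "joint_torque": joint torques, N m; "eef_pos": TCP position; "eef_rot": TCP orientation; "ft_force": force on the tool from outside, world axes, zero at the start; "moment": the same for the moment, N m; "grip_width": opening from 0.0 (shut) to 1.0 (fully open).
Only numpy, scipy, OpenCV 4.12 (cv2) and the standard library are available. Lean on these libraries where they do the work, as an engineer would, in place of code of your own. Each camera call takes 0.05 s, during which the arm holds its last target. There are 200 camera calls.

TASK

Take the steel gauge rod out of its wooden stand and push it down the bore of a lock housing, past the plunger's stiff resistance, until it stops solidly on the bottom: feel it with a firm press of about 15 N, and never press with more than 25 N. If the black mark on the rod has then gone down out of sight below the housing's top, this is the full-depth housing; if the mark is still above the top, the plunger is jammed, so pull the rod out and gauge the other housing. Leave the rod standing bottomed in the full-depth housing, let go of it, and do not disturb the other things on the bench.

Things in the scene. Friction and masses are not known exactly. Their poses are not given: they have to be found in the camera images.
- rod: Steel gauge rod, 112 mm long, 0.12 kg, standing upright in the stand at the start. Shank 12 mm in diameter from the tip up to 82 mm, tip chamfered; above that a ribbed round head 22 mm in diameter and 30 mm tall (82 to 112 mm), to grip by. A black ring mark 2 mm wide lies round the shank 50 mm above the tip. Origin at the centre of the tip (lowest point), z up along the rod.
- rod_tip (a point): The centre of the rod's flat lower end, the rod's origin.
- rod_mark (a point): The middle of the rod's black ring mark, 50 mm above the tip on the rod's axis.
- stand: Dark wooden block 56 x 56 x 40 mm, fixed; origin at the centre of its underside. The rod stands in a vertical hole 14 mm across and 30 mm deep in the middle of its top.
- housing_a: Aluminium lock housing: upright block 56 x 56 x 80 mm, a round brass key face on one side, on a 74 x 74 x 6 mm dark foot; screwed down, immovable. Origin at the centre of its underside, z up. One of two that look alike. In one (it varies which) the plunger can be pushed until it bottoms, somewhere 54 to 64 mm below the housing's top; in the other it jams solid at 40 mm, above the mark's depth.
- housing_b: Aluminium lock housing: upright block 56 x 56 x 80 mm, a round brass key face on one side, on a 74 x 74 x 6 mm dark foot; screwed down, immovable. Origin at the centre of its underside, z up. One of two that look alike. In one (it varies which) the plunger can be pushed until it bottoms, somewhere 54 to 64 mm below the housing's top; in the other it jams solid at 40 mm, above the mark's depth.
- housing_a_mouth (a point): Centre of the mouth of the vertical blind bore on top of housing_a, 80 mm over the table; z up. Bore 15 mm across, countersunk at 45 degrees to 25 mm at the top. Inside is a brass plunger, its top first 20 to 26 mm below the mouth: it yields only under about 7 N (hardly more while moving) and stays where it is pushed.
- housing_b_mouth (a point): Centre of the mouth of the vertical blind bore on top of housing_b, 80 mm over the table; z up. Bore 15 mm across, countersunk at 45 degrees to 25 mm at the top. Inside is a brass plunger, its top first 20 to 26 mm below the mouth: it yields only under about 7 N (hardly more while moving) and stays where it is pushed.
- padlock: Bystander: brass padlock lying flat, body 42 x 36 x 18 mm, among the housings.
- key_blank: Bystander: flat brass key blank, 63 x 22 x 4 mm.
- screwdriver: Bystander: screwdriver lying on the bench nearer the robot, origin on its underside.
- oil_bottle: Bystander: white oil bottle, 46 mm in diameter, 95 mm tall, beyond the housings.
- pin_jar: Bystander: glass jar, 60 mm in diameter, 60 mm tall, beyond the housings.
- brush: Bystander: hand brush lying beyond the housings.
- tape_roll: Bystander: grey roll, 70 mm in diameter, 22 mm high, lying flat at the left.
Not all that is in view belongs to the job. Leave any purple or turquoise look-alike of the housing_a alone.

How it is judged:
On the way, in this order (a step that is already met when the one before it is completed fails the run):
1. the rod is lifted clear of its stand (z of rod_tip in the frame of stand above 0.055 m), for 0.1 s.
2. the rod is pushed to the bottom of the full-depth bore (mark below the top) and pressed against it firmly, with over 10.5 N ((((z of rod_tip in the frame of housing_a_mouth below -0.052 m and horizontal distance between rod_tip and housing_a_mouth below 0.006 m and angle between rod's own z axis and vertical below 0.1 rad) and contact force between rod and housing_a above 10.5 N) or ((z of rod_tip in the frame of housing_b_mouth below -0.052 m and horizontal distance between rod_tip and housing_b_mouth below 0.006 m and angle between rod's own z axis and vertical below 0.1 rad) and contact force between rod and housing_b above 10.5 N))), for 0.02 s.
At the end, for the whole second after the job is handed in: The rod stands at rest and released in the full-depth housing, its tip at least 52 mm below the housing's top, so that the mark is out of sight, within 6 mm of the bore's axis and 0.1 rad of upright (((z of rod_tip in the frame of housing_a_mouth below -0.052 m and horizontal distance between rod_tip and housing_a_mouth below 0.006 m and angle between rod's own z axis and vertical below 0.1 rad) or (z of rod_tip in the frame of housing_b_mouth below -0.052 m and horizontal distance between rod_tip and housing_b_mouth below 0.006 m and angle between rod's own z axis and vertical below 0.1 rad)) and contact force between the fingers and rod below 0.1 N and linear speed of rod below 0.01 m/s); the robot touches nothing.
It fails at once if the rod is pressed against a housing or its plunger with more than 32 N (contact force between rod and housing_a above 32 N or contact force between rod and housing_b above 32 N).
It fails at once if a bystander is moved by more than 30 mm (distance of any of padlock, key_blank, screwdriver, oil_bottle, pin_jar, brush, tape_roll from where it was at the start of the episode above 0.03 m).
It also fails if it takes over 64 s, if anything falls off the work surface, if the arm or the gripper's body presses on something with over 40 N, if the wrist force passes 120 N, or if a joint passes its speed limit or range.

## Working session

There is one attempt and no reset: what is moved stays moved. The work goes in short steps, Python scripts to look and compute and a tool call to move; the robot and the scene stay as the last step left them, time stands still between calls to the robot, and variables do not carry over. Pictures are saved under pics/ and viewed, about 8 in all and at most 12, crops included, and the job is handed in when it is done.

Besides the shell and the picture viewer there is one more tool, called after "Call:" as name([rows], argument=value, ...), one row to a line, values as JSON. jog_arm: Moves the arm, as the interface text tells. Its arguments: {"type":"object","properties":{"increments":{"type":"array","items":{"type":"array","items":{"type":"number"}}}},"required":["increments"]}

```bash
mkdir -p pics
cat > h.py <<'E'
import numpy as np, cv2
from station import arm, vision
def snap(n,f):
    s=arm.get_state(); c=vision.camera(n); cv2.imwrite('pics/'+f,c['img'][:,:,::-1]); 
    np.savez('pics/'+f+'.npz',R=s['eef_rot'],p=s['eef_pos'],**{k:v for k,v in c.items() if k!='img'}); return c
def ray(f,u,v):
    d=np.load('pics/'+f+'.npz'); K=d['camera_matrix']; r=np.linalg.inv(K)@[u,v,1]
    if 'rvec' in d: R=cv2.Rodrigues(d['rvec'])[0]; return -R.T@d['tvec'].ravel(), R.T@r
    T=d['tool_from_camera']; R=np.array(d['R']); return np.array(d['p'])+R@T[:3,3], R@T[:3,:3]@r
def at(f,u,v,z):
    o,d=ray(f,u,v); return (o+d*(z-o[2])/d[2]).round(4)
def st():
    s=arm.get_state(); print(s['t'],np.round(s['eef_pos'],4),np.round(s['eef_rot'],3).tolist(),np.round(s['ft_force'],2),s['grip_width'])
E
python3 - <<'E'
from h import *
st(); snap('scene','s0.png'); snap('side','d0.png')
E
```

```text
0.0 [0.1974 0.5924 0.2301] [[0.316, -0.001, -0.949], [0.949, -0.002, 0.316], [-0.002, -1.0, 0.0]] [-0.13 -0.88  0.07] 0.9988383271732365
```

View pics/s0.png

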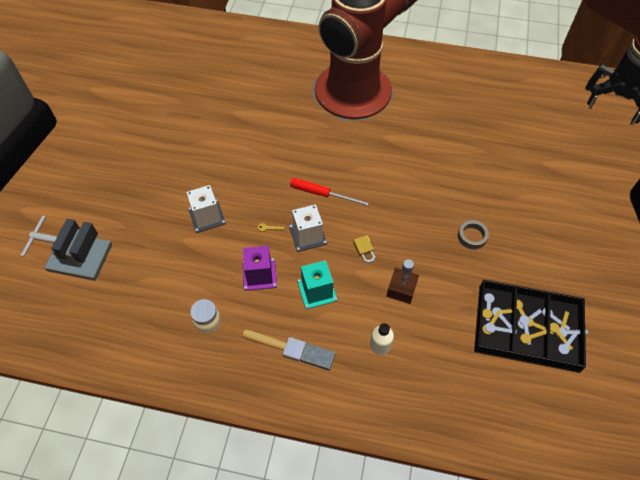

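View pics/d0.png

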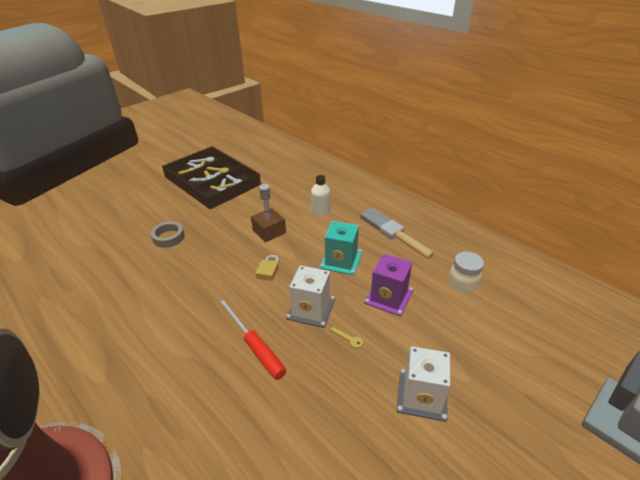

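Scene picture: the rod's head is at (408,265) in the dark stand at (403,285), the only rod. White/aluminium housings have mouths at about (202,198) and (308,217). The look-alikes are purple (257,259) and turquoise (317,274), both to be left alone. The side view agrees: rod head (265,188), mouths at (311,281) and (429,367).

Run:
```python
from h import *
for n,a,b,z in [('rod',(408,263.5),(265,187),.122),('near',(308,217.5),(311,281),.08),('far',(202,198.5),(429,367),.08)]:
    print(n,at('s0.png',*a,z),at('d0.png',*b,z))
s=cv2.imread('pics/s0.png');d=cv2.imread('pics/d0.png')
def c(i,x,y,w=50): return cv2.resize(i[y-w//2:y+w//2,x-w//2:x+w//2],(266,266),interpolation=cv2.INTER_CUBIC)
cv2.imwrite('pics/c0.png',np.vstack([np.hstack([c(i,*p) for p in P]) for i,P in ((s,[(405,272),(308,222),(204,204)]),(d,[(266,205),(311,290),(427,375)]))]))
```

```text
rod [0.5872 0.2181 0.122 ] [0.5841 0.2141 0.122 ]
near [ 0.4928 -0.016   0.08  ] [ 0.4873 -0.0248  0.08  ]
far [ 0.4929 -0.2652  0.08  ] [ 0.4855 -0.2701  0.08  ]
```

View pics/c0.png

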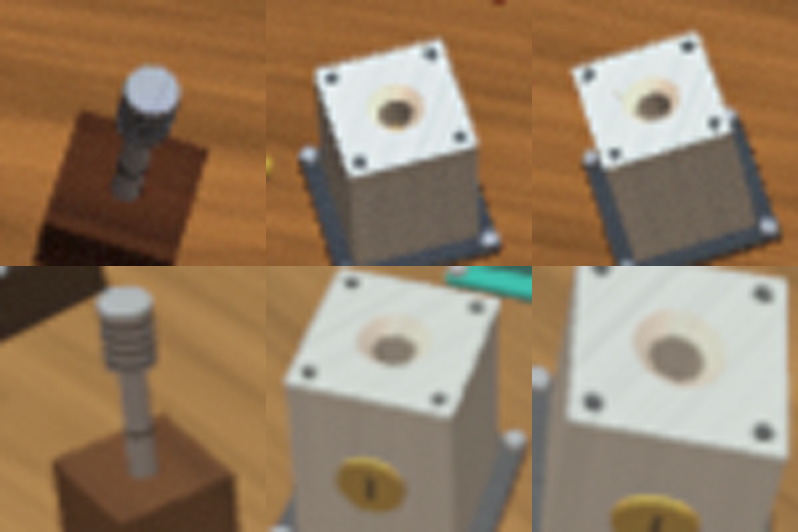

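Crops confirm it: the ribbed rod with its black mark in the stand, and two aluminium housings. I'm going above the rod, turning the tool so that tool x points along world x.

Call:
jog_arm([
  [-0.117,-0.03,-0.244,0,36,0,0],
  [-0.117,-0.03,-0.244,0,36,0,0],
  [-0.117,-0.03,-0.244,0,36,0,0],
  [-0.117,-0.03,-0.244,0,36,0,0],
  [-0.234,-0.03,-0.488,0,71.6,0,0],
  [-0.234,-0.03,-0.488,0,71.6,0,0],
  [-0.234,-0.03,-0.488,0,71.6,0,0],
  [-0.234,-0.03,-0.488,0,71.6,0,0],
])

```text
t: 0.77
eef_pos: [0.4373, 0.3601, 0.2545]
eef_rot: [[0.971, -0.0, -0.241], [0.241, -0.0, 0.971], [-0.0, -1.0, -0.0]]
ft_force: [1.0, -0.1, -0.8]
grip_width: 1.003
```

Run:
```python
from h import *
st()
for n,a,b,z in [('rod',(408.6,263.9),(264.7,186),.122),('near',(307.8,217.1),(310.2,279.3),.08),('far',(201.6,197.8),(429.4,365.2),.08)]:
    print(n,at('s0.png',*a,z),at('d0.png',*b,z))
```

```text
0.7667 [0.4373 0.3601 0.2545] [[0.971, -0.0, -0.241], [0.241, -0.0, 0.971], [-0.0, -1.0, -0.0]] [ 1.   -0.13 -0.75] 1.0025239259160355
rod [0.5879 0.2195 0.122 ] [0.5861 0.2176 0.122 ]
near [ 0.4918 -0.0167  0.08  ] [ 0.4892 -0.0208  0.08  ]
far [ 0.4912 -0.2667  0.08  ] [ 0.4884 -0.2688  0.08  ]
```

Call:
jog_arm([
  [0.1115,0,-0.174,0,13.9,0,0],
  [0.1115,0,-0.174,0,13.9,0,0],
  [0.1115,0,-0.174,0,13.9,0,0],
  [0.1115,0,-0.174,0,13.9,0,0],
  [0.1115,0,-0.174,0,13.9,0,0],
  [0.1115,0,-0.174,0,13.9,0,0],
  [0.1115,0,-0.174,0,13.9,0,0],
  [0.1115,0,-0.174,0,13.9,0,0],
])

```text
t: 1.43
eef_pos: [0.587, 0.2207, 0.2541]
eef_rot: [[1.0, -0.002, -0.006], [0.006, 0.0, 1.0], [-0.002, -1.0, 0.0]]
ft_force: [-0.6, 0.5, -0.0]
grip_width: 1.004
```

Run:
```python
from h import *
st(); snap('wrist','w1.png')
```

```text
1.4333 [0.587  0.2207 0.2541] [[1.0, -0.002, -0.006], [0.006, 0.0, 1.0], [-0.002, -1.0, 0.0]] [-0.62  0.46 -0.04] 1.0035072009864014
```

View pics/w1.png

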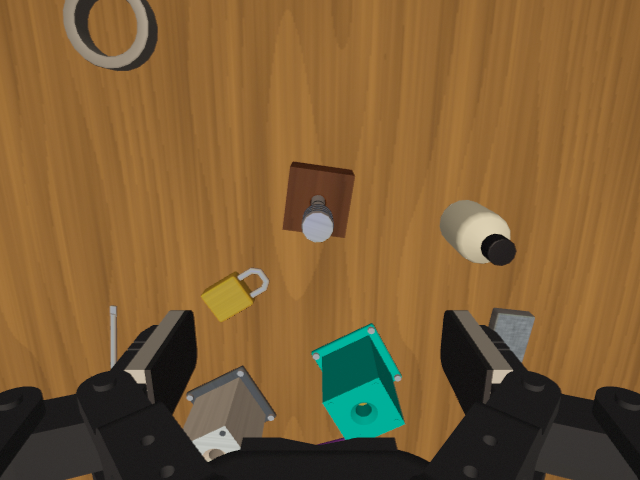

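The wrist view shows the rod's head top at (317,227) in the stand, and the oil bottle at right (490,240), clear of the jaws.

Run:
```python
from h import *
print(at('w1.png',317,227,.122)); print(at('w1.png',317.5,181,.04) if 0 else at('w1.png',320,200,.04)); print(at('w1.png',490,250,.095),np.load('pics/w1.png.npz')['tool_from_camera'])
```

```text
[0.586  0.2191 0.122 ]
[0.5881 0.2212 0.04  ]
[0.7176 0.1946 0.095 ] [[ 9.99999772e-01  6.48396445e-04 -1.90162287e-04  1.04927764e-04]
 [ 3.68781756e-04 -2.87895674e-01  9.57661707e-01 -1.43151934e-01]
 [ 5.66197546e-04 -9.57661558e-01 -2.87895848e-01  7.30068674e-02]
 [ 0.00000000e+00  0.00000000e+00  0.00000000e+00  1.00000000e+00]]
```

Call:
jog_arm([
  [-0.001,0.03,-0.0015,0,0,0,0],
  [-0.001,0.06,-0.0015,0,0,0,0],
  [-0.001,0.09,-0.0015,0,0,0,0],
  [-0.001,0.12,-0.0015,0,0,0,0],
  [-0.001,0.145,-0.0015,0,0,0,0],
  [-0.001,0.164,-0.0015,0,0,0,0],
  [-0.001,0.164,-0.0015,0,0,0,0],
  [-0.001,0.164,-0.0015,0,0,0,0],
])

```text
t: 2.15
eef_pos: [0.5847, 0.2202, 0.0898]
eef_rot: [[1.0, -0.003, -0.008], [0.008, -0.001, 1.0], [-0.003, -1.0, -0.0]]
ft_force: [-0.7, -0.0, 1.0]
grip_width: 1.0
```

Call:
jog_arm([
  [0,0,0,0,0,0,1],
  [0,0,0,0,0,0,1],
  [0,0,0,0,0,0,1],
  [0,0,0,0,0,0,1],
  [0,0,0,0,0,0,1],
  [0,0,0,0,0,0,1],
  [0,0,0,0,0,0,1],
  [0,0,0,0,0,0,1],
])

```text
t: 2.82
eef_pos: [0.5869, 0.2193, 0.0919]
eef_rot: [[1.0, 0.001, -0.006], [0.006, 0.0, 1.0], [0.001, -1.0, 0.0]]
ft_force: [-1.6, 0.4, 5.1]
grip_width: 0.239
```

Call:
jog_arm([
  [0,-0.005,0,0,0,0,1],
  [0,-0.015,0,0,0,0,1],
  [0,-0.03,0,0,0,0,1],
  [0,-0.05,0,0,0,0,1],
  [0,-0.075,0,0,0,0,1],
  [0,-0.1,0,0,0,0,1],
  [0,-0.12,0,0,0,0,1],
  [0,-0.12,0,0,0,0,1],
])

```text
t: 3.48
eef_pos: [0.5888, 0.2198, 0.217]
eef_rot: [[1.0, 0.009, -0.006], [0.006, 0.002, 1.0], [0.009, -1.0, 0.002]]
ft_force: [0.6, 0.4, -0.4]
grip_width: 0.24
```

Call:
jog_arm([
  [0,0,0,0,0,0,1],
  [0,0,0,0,0,0,1],
  [0,0,0,0,0,0,1],
  [0,0,0,0,0,0,1],
])

```text
t: 3.82
eef_pos: [0.5852, 0.2189, 0.2082]
eef_rot: [[1.0, -0.004, -0.006], [0.006, -0.001, 1.0], [-0.004, -1.0, -0.001]]
ft_force: [0.6, -0.7, -1.4]
grip_width: 0.238
```

Run:
```python
from h import *
st(); snap('wrist','w2.png')
s=snap('scene','s2.png');d=snap('side','d2.png')
T=[cv2.imread('pics/'+f) for f in('w2.png','s2.png','d2.png')]
c=lambda i,x,y,w: cv2.resize(i[y-w//2:y+w//2,x-w//2:x+w//2],(266,266),interpolation=cv2.INTER_CUBIC)
cv2.imwrite('pics/c2.png',np.hstack([cv2.resize(T[0],(266,200)) if 0 else c(T[0],320,240,380),c(T[1],408,265,90),c(T[2],265,170,110)]))
```

```text
3.8167 [0.5852 0.2189 0.2082] [[1.0, -0.004, -0.006], [0.006, -0.001, 1.0], [-0.004, -1.0, -0.001]] [ 0.6  -0.67 -1.39] 0.23844670310066762
```

View pics/c2.png

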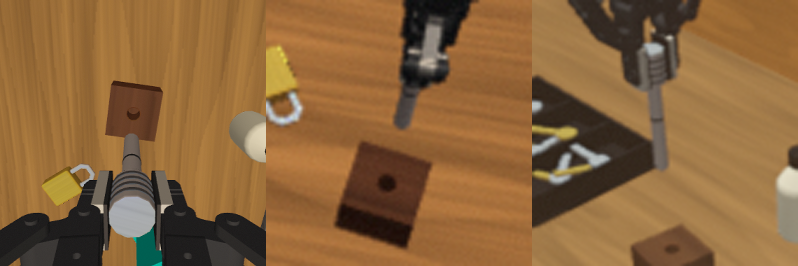

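The rod is held upright, clear of the stand. I'm going above the nearer aluminium housing.

Call:
jog_arm([
  [-0.012,0,-0.03,0,0,0,1],
  [-0.027,0,-0.066,0,0,0,1],
  [-0.042,0,-0.104,0,0,0,1],
  [-0.057,0,-0.14,0,0,0,1],
  [-0.071,0,-0.175,0,0,0,1],
  [-0.083,0,-0.205,0,0,0,1],
  [-0.091,0,-0.225,0,0,0,1],
  [-0.096,0,-0.237,0,0,0,1],
])

```text
t: 4.63
eef_pos: [0.4909, -0.0205, 0.2107]
eef_rot: [[1.0, -0.0, -0.004], [0.004, -0.001, 1.0], [-0.0, -1.0, -0.001]]
ft_force: [0.9, 0.6, -1.5]
grip_width: 0.236
```

Call:
jog_arm([
  [0,0,0,0,0,0,1],
  [0,0,0,0,0,0,1],
  [0,0,0,0,0,0,1],
  [0,0,0,0,0,0,1],
  [0,0,0,0,0,0,1],
  [0,0,0,0,0,0,1],
])

```text
t: 5.13
eef_pos: [0.4921, -0.0177, 0.2107]
eef_rot: [[1.0, -0.0, -0.008], [0.008, 0.0, 1.0], [-0.0, -1.0, 0.0]]
ft_force: [0.2, 0.1, -1.6]
grip_width: 0.237
```

Run:
```python
from h import *
st(); snap('wrist','w3.png'); st(); snap('side','d3.png')
d=np.load('pics/w3.png.npz');T=np.linalg.inv(d['tool_from_camera'])
for P in [(0,-.032,0),(0,.08,0)]:
    q=d['camera_matrix']@(T[:3,:3]@P+T[:3,3]); print(q[:2]/q[2])
a=cv2.imread('pics/w3.png')[100:400,170:470];b=cv2.imread('pics/d3.png')[190:340,235:385]
cv2.imwrite('pics/c3.png',np.hstack([cv2.resize(i,(400,400),interpolation=cv2.INTER_CUBIC) for i in(a,b)]))
```

```text
5.1333 [ 0.4921 -0.0177  0.2107] [[1.0, -0.0, -0.008], [0.008, 0.0, 1.0], [-0.0, -1.0, 0.0]] [ 0.16  0.09 -1.55] 0.2366573626158806
5.1833 [ 0.4921 -0.0178  0.2107] [[1.0, -0.0, -0.008], [0.008, 0.0, 1.0], [-0.0, -1.0, 0.0]] [-0.16 -1.15 -1.12] 0.23906986300639207
[317.96140695 362.74083512]
[318.19284507 248.52829944]
```

View pics/c3.png

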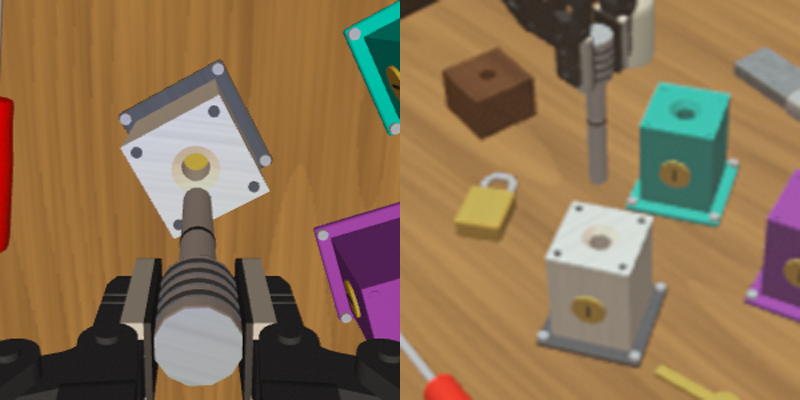

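The wrist view shows the mouth at (317,227), with brass visible inside, and the rod upright just in front of it. The head centre and tip lie where the prediction puts them. The side view shows the rod above the white housing.

Run:
```python
from h import *
print(at('w3.png',316.9,226.7,.08)); st()
```

```text
[ 0.4911 -0.0187  0.08  ]
5.2333 [ 0.492  -0.0179  0.2108] [[1.0, -0.0, -0.007], [0.007, 0.0, 1.0], [-0.0, -1.0, 0.0]] [ 0.35  0.36 -1.28] 0.24187411612629717
```

Call:
jog_arm([
  [-0.001,0.0,-0.001,0,0,0,1],
  [-0.001,0.015,-0.001,0,0,0,1],
  [-0.001,0.03,-0.001,0,0,0,1],
  [-0.001,0.04,-0.001,0,0,0,1],
  [-0.001,0.047,-0.001,0,0,0,1],
  [-0.001,0.052,-0.001,0,0,0,1],
  [-0.001,0.056,-0.001,0,0,0,1],
  [-0.001,0.06,-0.001,0,0,0,1],
])

```text
t: 5.9
eef_pos: [0.4912, -0.0195, 0.151]
eef_rot: [[1.0, 0.001, -0.006], [0.006, -0.0, 1.0], [0.001, -1.0, -0.0]]
ft_force: [-0.3, -0.5, -1.4]
grip_width: 0.237
```

Call:
jog_arm([
  [0,0.002,0,0,0,0,1],
  [0,0.004,0,0,0,0,1],
  [0,0.006,0,0,0,0,1],
  [0,0.008,0,0,0,0,1],
  [0,0.01,0,0,0,0,1],
  [0,0.01,0,0,0,0,1],
])

```text
t: 6.4
eef_pos: [0.4907, -0.0194, 0.1404]
eef_rot: [[1.0, -0.001, -0.006], [0.006, 0.0, 1.0], [-0.001, -1.0, 0.0]]
ft_force: [-1.1, -0.5, -0.8]
grip_width: 0.233
```

Call:
jog_arm([
  [0,0.001,0,0,0,0,1],
  [0,0.002,0,0,0,0,1],
  [0,0.003,0,0,0,0,1],
  [0,0.004,0,0,0,0,1],
  [0,0.005,0,0,0,0,1],
  [0,0.006,0,0,0,0,1],
])

```text
t: 6.9
eef_pos: [0.4913, -0.0195, 0.1361]
eef_rot: [[1.0, 0.001, -0.006], [0.006, -0.0, 1.0], [0.001, -1.0, -0.0]]
ft_force: [-2.2, 0.5, 5.9]
grip_width: 0.238
```

Call:
jog_arm([
  [0,0.0015,0,0,0,0,1],
  [0,0.003,0,0,0,0,1],
  [0,0.0045,0,0,0,0,1],
  [0,0.006,0,0,0,0,1],
  [0,0.007,0,0,0,0,1],
  [0,0.008,0,0,0,0,1],
  [0,0.009,0,0,0,0,1],
])

```text
t: 7.48
eef_pos: [0.4913, -0.0195, 0.1271]
eef_rot: [[1.0, 0.001, -0.006], [0.006, -0.0, 1.0], [0.001, -1.0, -0.0]]
ft_force: [-3.5, 0.4, 4.9]
grip_width: 0.239
```

Call:
jog_arm([
  [0,0.001,0,0,0,0,1],
  [0,0.002,0,0,0,0,1],
  [0,0.003,0,0,0,0,1],
])

```text
t: 7.73
eef_pos: [0.4914, -0.0195, 0.1242]
eef_rot: [[1.0, 0.001, -0.006], [0.006, -0.0, 1.0], [0.001, -1.0, -0.0]]
ft_force: [-2.3, 1.0, 5.5]
grip_width: 0.239
```

Call:
jog_arm([
  [0,0.001,0,0,0,0,1],
  [0,0.002,0,0,0,0,1],
  [0,0.002,0,0,0,0,1],
])

```text
t: 7.98
eef_pos: [0.4913, -0.0195, 0.122]
eef_rot: [[1.0, 0.001, -0.006], [0.006, -0.0, 1.0], [0.001, -1.0, -0.0]]
ft_force: [-2.7, 0.2, 4.9]
grip_width: 0.237
```

Call:
jog_arm([
  [0,0.001,0,0,0,0,1],
  [0,0.002,0,0,0,0,1],
  [0,0.002,0,0,0,0,1],
])

```text
t: 8.23
eef_pos: [0.4919, -0.0196, 0.1217]
eef_rot: [[1.0, 0.001, -0.007], [0.007, -0.001, 1.0], [0.001, -1.0, -0.001]]
ft_force: [-5.4, 1.4, 12.6]
grip_width: 0.239
```

Solid stop at about 14 N with the tip about 40 mm down. I'll check the mark.

Run:
```python
from h import *
st(); snap('side','d4.png')
cv2.imwrite('pics/c4.png',cv2.resize(cv2.imread('pics/d4.png')[215:335,250:370],(480,480),interpolation=cv2.INTER_CUBIC))
```

```text
8.2333 [ 0.4919 -0.0196  0.1217] [[1.0, 0.001, -0.007], [0.007, -0.001, 1.0], [0.001, -1.0, -0.001]] [-5.36  1.42 12.65] 0.2393589090923053
```

View pics/c4.png

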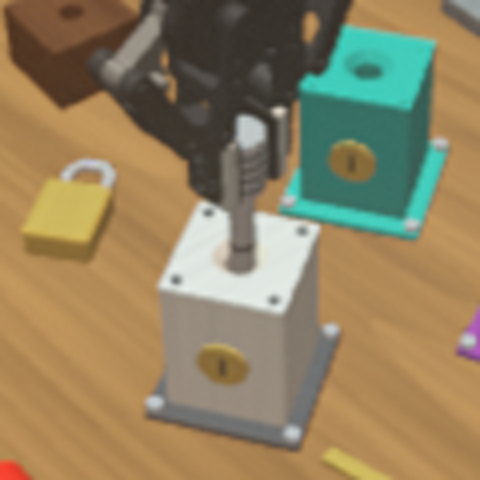

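The black mark is plainly above the top at (241,247) in the crop, so this housing is jammed. I'm pulling out and going over the other one.

Call:
jog_arm([
  [0,-0.005,0,0,0,0,1],
  [0,-0.015,0,0,0,0,1],
  [0,-0.03,0,0,0,0,1],
  [0,-0.045,0,0,0,0,1],
  [0,-0.06,0,0,0,0,1],
  [0,-0.075,0,0,0,0,1],
  [0,-0.088,0,0,0,0,1],
  [0,-0.092,0,0,0,0,1],
])

```text
t: 8.95
eef_pos: [0.492, -0.0196, 0.2135]
eef_rot: [[1.0, 0.004, -0.006], [0.006, -0.001, 1.0], [0.004, -1.0, -0.001]]
ft_force: [0.2, -0.3, -1.4]
grip_width: 0.241
```

Call:
jog_arm([
  [0,0,-0.02,0,0,0,1],
  [0,0,-0.055,0,0,0,1],
  [0,0,-0.095,0,0,0,1],
  [0,0,-0.135,0,0,0,1],
  [-0.001,0,-0.175,0,0,0,1],
  [-0.001,0,-0.21,0,0,0,1],
  [-0.001,0,-0.235,0,0,0,1],
  [-0.001,0,-0.248,0,0,0,1],
])

```text
t: 9.62
eef_pos: [0.4908, -0.2702, 0.21]
eef_rot: [[1.0, -0.001, -0.003], [0.003, -0.0, 1.0], [-0.001, -1.0, -0.0]]
ft_force: [0.2, 0.6, -1.4]
grip_width: 0.242
```

Call:
jog_arm([
  [0,0,0,0,0,0,1],
  [0,0,0,0,0,0,1],
  [0,0,0,0,0,0,1],
  [0,0,0,0,0,0,1],
  [0,0,0,0,0,0,1],
  [0,0,0,0,0,0,1],
])

```text
t: 10.12
eef_pos: [0.4917, -0.2664, 0.2109]
eef_rot: [[1.0, 0.0, -0.008], [0.008, -0.0, 1.0], [0.0, -1.0, -0.0]]
ft_force: [0.0, -0.2, -0.6]
grip_width: 0.239
```

Run:
```python
from h import *
st(); snap('wrist','w5.png')
cv2.imwrite('pics/c5.png',cv2.resize(cv2.imread('pics/w5.png')[100:400,170:470],(500,500),interpolation=cv2.INTER_CUBIC))
```

```text
10.1167 [ 0.4917 -0.2664  0.2109] [[1.0, 0.0, -0.008], [0.008, -0.0, 1.0], [0.0, -1.0, -0.0]] [ 0.04 -0.16 -0.56] 0.23915718550277687
```

View pics/c5.png

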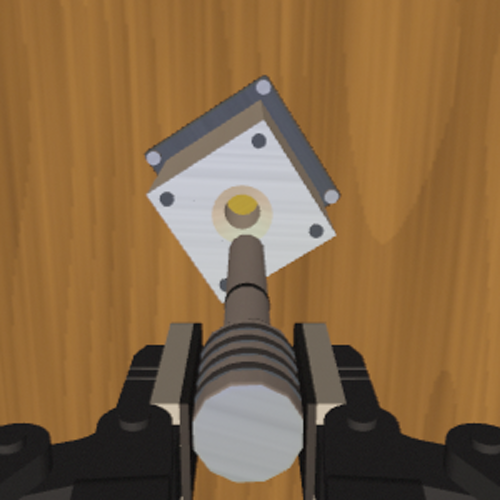

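The wrist view shows the mouth at (315,228), matching the midpoint of the four screws; the rod is upright with the mark visible.

Run:
```python
from h import *
print(at('w5.png',315.1,228.1,.08)); st()
```

```text
[ 0.4896 -0.2685  0.08  ]
10.1667 [ 0.4917 -0.2666  0.211 ] [[1.0, 0.0, -0.008], [0.008, -0.0, 1.0], [0.0, -1.0, -0.0]] [ 0.74  0.43 -1.09] 0.24032168432762102
```

Call:
jog_arm([
  [-0.0025,0.0,-0.002,0,0,0,1],
  [-0.0025,0.015,-0.002,0,0,0,1],
  [-0.0025,0.03,-0.002,0,0,0,1],
  [-0.0025,0.04,-0.002,0,0,0,1],
  [-0.0025,0.047,-0.002,0,0,0,1],
  [-0.0025,0.053,-0.002,0,0,0,1],
  [-0.0025,0.058,-0.002,0,0,0,1],
  [-0.0025,0.062,-0.002,0,0,0,1],
])

```text
t: 10.83
eef_pos: [0.4891, -0.2695, 0.1486]
eef_rot: [[1.0, 0.0, -0.006], [0.006, -0.0, 1.0], [0.0, -1.0, -0.0]]
ft_force: [-0.9, -0.4, -1.8]
grip_width: 0.24
```

Call:
jog_arm([
  [0,0.002,0,0,0,0,1],
  [0,0.004,0,0,0,0,1],
  [0,0.006,0,0,0,0,1],
  [0,0.008,0,0,0,0,1],
  [0,0.009,0,0,0,0,1],
  [0,0.01,0,0,0,0,1],
])

```text
t: 11.33
eef_pos: [0.4891, -0.2695, 0.1389]
eef_rot: [[1.0, 0.0, -0.006], [0.006, -0.0, 1.0], [0.0, -1.0, -0.0]]
ft_force: [0.2, -0.2, -2.1]
grip_width: 0.242
```

Call:
jog_arm([
  [0,0.001,0,0,0,0,1],
  [0,0.002,0,0,0,0,1],
  [0,0.003,0,0,0,0,1],
  [0,0.004,0,0,0,0,1],
  [0,0.005,0,0,0,0,1],
])

```text
t: 11.75
eef_pos: [0.4893, -0.2698, 0.1352]
eef_rot: [[1.0, 0.001, -0.006], [0.006, -0.001, 1.0], [0.001, -1.0, -0.001]]
ft_force: [-2.3, 0.9, 5.3]
grip_width: 0.238
```

Call:
jog_arm([
  [0,0.0015,0,0,0,0,1],
  [0,0.003,0,0,0,0,1],
  [0,0.0045,0,0,0,0,1],
  [0,0.006,0,0,0,0,1],
  [0,0.0075,0,0,0,0,1],
  [0,0.009,0,0,0,0,1],
  [0,0.01,0,0,0,0,1],
  [0,0.011,0,0,0,0,1],
])

```text
t: 12.42
eef_pos: [0.4894, -0.2698, 0.1242]
eef_rot: [[1.0, 0.001, -0.006], [0.006, -0.001, 1.0], [0.001, -1.0, -0.001]]
ft_force: [-2.8, 0.5, 5.4]
grip_width: 0.24
```

Call:
jog_arm([
  [0,0.001,0,0,0,0,1],
  [0,0.002,0,0,0,0,1],
  [0,0.003,0,0,0,0,1],
  [0,0.004,0,0,0,0,1],
])

```text
t: 12.75
eef_pos: [0.4893, -0.2698, 0.1203]
eef_rot: [[1.0, 0.001, -0.006], [0.006, -0.001, 1.0], [0.001, -1.0, -0.001]]
ft_force: [-1.8, 0.9, 5.5]
grip_width: 0.242
```

Call:
jog_arm([
  [0,0.001,0,0,0,0,1],
  [0,0.002,0,0,0,0,1],
  [0,0.0035,0,0,0,0,1],
  [0,0.005,0,0,0,0,1],
  [0,0.0065,0,0,0,0,1],
  [0,0.008,0,0,0,0,1],
  [0,0.009,0,0,0,0,1],
  [0,0.01,0,0,0,0,1],
])

```text
t: 13.42
eef_pos: [0.4894, -0.2698, 0.1102]
eef_rot: [[1.0, 0.001, -0.006], [0.006, -0.001, 1.0], [0.001, -1.0, -0.001]]
ft_force: [-1.5, 1.2, 5.1]
grip_width: 0.238
```

Call:
jog_arm([
  [0,0.001,0,0,0,0,1],
  [0,0.002,0,0,0,0,1],
  [0,0.002,0,0,0,0,1],
])

```text
t: 13.67
eef_pos: [0.4894, -0.2698, 0.108]
eef_rot: [[1.0, 0.001, -0.006], [0.006, -0.001, 1.0], [0.001, -1.0, -0.001]]
ft_force: [-2.9, 0.6, 4.4]
grip_width: 0.236
```

Call:
jog_arm([
  [0,0.001,0,0,0,0,1],
  [0,0.002,0,0,0,0,1],
  [0,0.002,0,0,0,0,1],
])

```text
t: 13.92
eef_pos: [0.4894, -0.2697, 0.1058]
eef_rot: [[1.0, 0.001, -0.006], [0.006, -0.001, 1.0], [0.001, -1.0, -0.001]]
ft_force: [-1.2, 1.0, 5.1]
grip_width: 0.237
```

Call:
jog_arm([
  [0,0.001,0,0,0,0,1],
  [0,0.002,0,0,0,0,1],
  [0,0.002,0,0,0,0,1],
])

```text
t: 14.17
eef_pos: [0.4893, -0.2697, 0.1035]
eef_rot: [[1.0, 0.001, -0.006], [0.006, -0.001, 1.0], [0.001, -1.0, -0.001]]
ft_force: [-1.2, 0.9, 5.1]
grip_width: 0.239
```

Call:
jog_arm([
  [0,0.001,0,0,0,0,1],
  [0,0.002,0,0,0,0,1],
  [0,0.002,0,0,0,0,1],
])

```text
t: 14.42
eef_pos: [0.4894, -0.2697, 0.1016]
eef_rot: [[1.0, 0.001, -0.006], [0.006, -0.001, 1.0], [0.001, -1.0, -0.001]]
ft_force: [-1.9, 0.2, 5.8]
grip_width: 0.24
```

Call:
jog_arm([
  [0,0.001,0,0,0,0,1],
  [0,0.0015,0,0,0,0,1],
  [0,0.0015,0,0,0,0,1],
])

```text
t: 14.67
eef_pos: [0.4896, -0.2701, 0.1015]
eef_rot: [[1.0, 0.001, -0.007], [0.007, -0.001, 1.0], [0.001, -1.0, -0.001]]
ft_force: [-3.9, 1.8, 11.9]
grip_width: 0.242
```

Solid stop at about 60 mm. A slightly firmer press, to about 15 N, then hold.

Call:
jog_arm([
  [0,0.0005,0,0,0,0,1],
  [0,0.0007,0,0,0,0,1],
  [0,0.0007,0,0,0,0,1],
  [0,0.0007,0,0,0,0,1],
])

```text
t: 15.0
eef_pos: [0.4897, -0.2702, 0.1015]
eef_rot: [[1.0, 0.001, -0.007], [0.007, -0.001, 1.0], [0.001, -1.0, -0.001]]
ft_force: [-4.6, 1.9, 14.4]
grip_width: 0.236
```

Run:
```python
from h import *
st(); snap('side','d6.png')
cv2.imwrite('pics/c6.png',cv2.resize(cv2.imread('pics/d6.png')[300:420,370:490],(480,480),interpolation=cv2.INTER_CUBIC))
```

```text
15.0 [ 0.4897 -0.2702  0.1015] [[1.0, 0.001, -0.007], [0.007, -0.001, 1.0], [0.001, -1.0, -0.001]] [-4.62  1.87 14.36] 0.23600841150981622
```

View pics/c6.png

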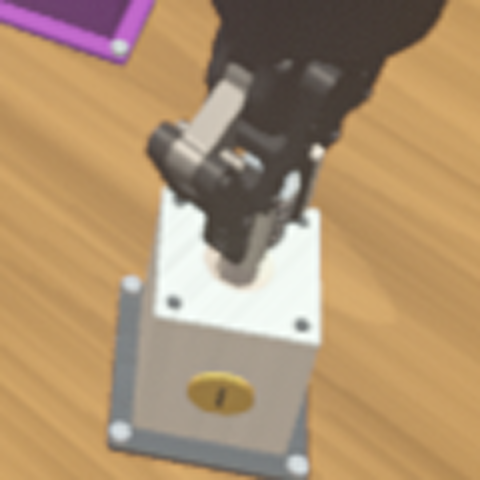

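The mark is out of sight, with the shank plain at the mouth. I'm relaxing the press, opening, then rising.

Call:
jog_arm([
  [0,-0.0015,0,0,0,0,1],
  [0,-0.003,0,0,0,0,1],
  [0,-0.003,0,0,0,0,1],
  [0,-0.003,0,0,0,0,0],
  [0,-0.003,0,0,0,0,0],
  [0,-0.003,0,0,0,0,0],
  [0,-0.003,0,0,0,0,0],
  [0,-0.003,0,0,0,0,0],
])

```text
t: 15.72
eef_pos: [0.4889, -0.2693, 0.1013]
eef_rot: [[1.0, -0.0, -0.006], [0.006, 0.0, 1.0], [-0.0, -1.0, 0.0]]
ft_force: [0.0, 0.6, 0.0]
grip_width: 0.929
```

Call:
jog_arm([
  [0,0,0,0,0,0,0],
  [0,0,0,0,0,0,0],
  [0,0,0,0,0,0,0],
  [0,0,0,0,0,0,0],
])

```text
t: 16.05
eef_pos: [0.489, -0.2694, 0.1017]
eef_rot: [[1.0, 0.0, -0.006], [0.006, -0.0, 1.0], [0.0, -1.0, -0.0]]
ft_force: [0.1, -0.2, -0.2]
grip_width: 1.0
```

Call:
jog_arm([
  [0,-0.01,0,0,0,0,0],
  [0,-0.025,0,0,0,0,0],
  [0,-0.045,0,0,0,0,0],
  [0,-0.07,0,0,0,0,0],
  [0,-0.095,0,0,0,0,0],
  [0,-0.12,0,0,0,0,0],
  [0,-0.14,0,0,0,0,0],
  [0,-0.14,0,0,0,0,0],
])

```text
t: 16.72
eef_pos: [0.4912, -0.271, 0.2486]
eef_rot: [[1.0, 0.008, -0.006], [0.006, -0.006, 1.0], [0.008, -1.0, -0.006]]
ft_force: [0.0, -0.1, 0.6]
grip_width: 0.998
```

Call:
jog_arm([
  [0,0,0,0,0,0,0],
  [0,0,0,0,0,0,0],
  [0,0,0,0,0,0,0],
  [0,0,0,0,0,0,0],
  [0,0,0,0,0,0,0],
  [0,0,0,0,0,0,0],
])

```text
t: 17.22
eef_pos: [0.4887, -0.2692, 0.2406]
eef_rot: [[1.0, -0.001, -0.006], [0.006, 0.001, 1.0], [-0.001, -1.0, 0.001]]
ft_force: [-0.2, -0.5, 0.1]
grip_width: 1.001
```

Run:
```python
from h import *
st(); snap('side','d7.png'); snap('wrist','w7.png')
a=cv2.imread('pics/d7.png')[300:420,370:490];b=cv2.imread('pics/w7.png')[60:440,130:510]
cv2.imwrite('pics/c7.png',np.hstack([cv2.resize(i,(400,400),interpolation=cv2.INTER_CUBIC) for i in(a,b)]))
```

```text
17.2167 [ 0.4887 -0.2692  0.2406] [[1.0, -0.001, -0.006], [0.006, 0.001, 1.0], [-0.001, -1.0, 0.001]] [-0.15 -0.45  0.15] 1.0006085573337615
```

View pics/c7.png

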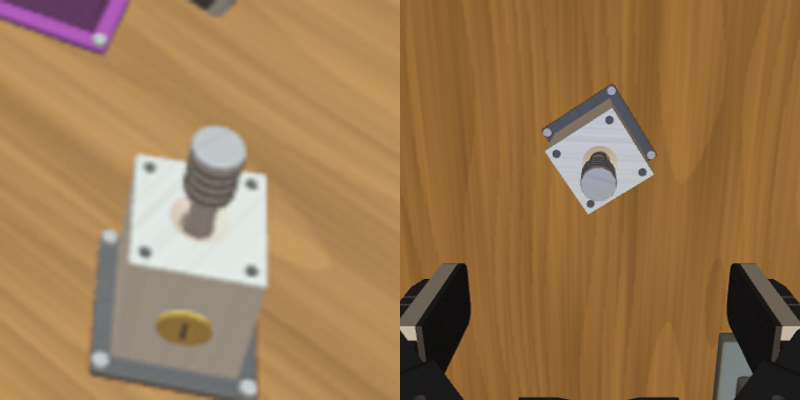

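The rod stands in the housing, the mark is hidden, and the gripper is clear. I'm handing in.

```bash
python3 -c "
from h import *
arm.sign_off(); st()"
```

```text
the job is handed in; nothing more can be done
the job is handed in; nothing more can be done
```

The rod now stands bottomed and released in the full-depth housing, which is the aluminium one farther to the robot's right, at about (0.49, -0.27). I handed the job in at about 17 s of the 64 s allowed.

- **First housing gauged (near (0.49, -0.02)):** it stopped solid about 40 mm down under a press of about 14 N. The mark was still above the top, so its plunger is jammed and I pulled the rod out.
- **Second housing:** the plunger gave way under about 7 N until a solid stop about 60 mm down. I pressed there with about 15–16 N, and no force reading went above 25 N.
- **Last checks:** after release, the side and wrist pictures show the rod standing with its mark out of sight. The gripper is open and well above it, with no contact force. I saw no sign of touching the other objects, though I did not re-measure their positions.
- **Small disagreements:** the scene and side cameras differed by 2–5 mm on positions, which I settled with close wrist views. There was also a side force of 2–5 N on the bore wall during insertion. The rod may lean slightly within the bore's clearance, by at most about 0.05 rad.

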